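# Dispense one painting panel and push it onto the card

## Task

Press the plunger of the panel dispenser fully down once and let it spring all the way back up, so that a single white panel comes out of the slot. Then, without gripping or lifting it, push that panel across the bench with the fingertips until it lies flat on the middle of the square brown card. Leave the other panels in the dispenser and the jar, the lid and the palette knife where they are.

Things in the scene. Friction and masses are not known exactly. Their poses are not given: they have to be found in the camera images.
- dispenser: Aluminium dispenser fixed to the bench, 65 mm wide (y), 47 mm high, from x = -112 mm (rear of the closed housing) to +31 mm (clear front wall); 4 mm thin feet stick out 20 mm beside the rear. Open-topped magazine with three panels at x -30 to +31. Origin on the bench under the middle of the stack; x points out of the exit slot, z up.
- exit (a point): Point on the bench 73 mm in front of the dispenser's origin: where the centre of the ejected panel comes to lie after a full press (its rear edge about 17 mm clear of the front wall). The exit slot below the clear front wall is 20 mm high, at bench level, and panels slide on the bare bench.
- plunger_top (a point): Centre of the top face of the black plunger knob (38 mm across, 14 mm thick) that stands on a steel stem 75 mm behind the dispenser's origin; this point is 109 mm above the bench when up and 73 mm when fully down. It moves straight down.
- plunger (a joint): How far the plunger is pressed, in m: 0 = up, 0.036 = fully down at a rigid stop. Takes about 2 N at the top, 3 to 6 N on the way down, and springs back up. It drives an inner pusher 2.1 times as far forward; at full press the pusher (48 mm wide, 13 mm high) sticks 17 mm out of the slot, and goes back as the plunger rises.
- panel_a: The lowest panel in the stack, the one that a press ejects: white square painting panel 50 x 50 x 15 mm, about 28 g, edges along its x and y. Origin at the centre of its underside; z up.
- panel_b: Second panel from the bottom, same size and look (origin: centre of underside). After the press it drops to the bottom of the magazine.
- panel_c: Top panel of the stack, same size and look.
- card: Square of plain brown card, 140 x 140 mm, 1 mm thin, stuck flat to the bench to the left or right of the dispenser; panels slide onto it without an edge to catch. Origin at its centre, axes along its edges.
- jar: Closed black paint jar with grey cap, 74 mm across, 70 mm high, loose, on the other side of the dispenser from the card. Origin at the centre of its underside. Leave alone.
- jar_lid: Loose black jar lid, disc 68 mm across, 13 mm thick, lying flat beyond the exit. Origin: centre of underside. Leave alone.
- palette_knife: Loose palette knife about 170 mm long, lying crosswise (its x axis along its length) on the near left, between arm and work. Leave alone.
Things that resemble listed ones, but are neither listed nor needed, are in the scene too. Leave any yellow look-alike of the dispenser alone.

How it is judged:
By the outcome, as a careful person would: the job done as asked, in the order asked, and still so for the second after the job is handed in, with the robot touching nothing.
It also fails if it takes over 64 s, if anything falls off the work surface, if the arm or the gripper's body presses on something with over 40 N, if the wrist force passes 120 N, or if a joint passes its speed limit or range.

## Robot

A 7-joint arm with a two-finger parallel gripper is mounted at the origin on the work surface. World frame = base frame: x ahead of the robot, y to its left, z up, the work surface at z = 0. Lengths are in m, angles in rad, forces in N, time in s.
With the tool pointing down it reaches from about 0.425 to 0.95 m from the base axis. Payload 4.7 kg.
Tool frame: the origin (TCP) lies between the finger pads; the fingertips stand 25 mm ahead of it and the grasp point (between the pads) lies 6 mm ahead of it; x points along the fingers, z is the direction in which the jaws open and shut, and the axes are right-handed (so a half turn about x gives the same grasp; the last joint's range is limited). The gripper opens to 85 mm and grips with 20 to 120 N. Pads are 22 mm wide; open, the fingers measure 114 mm over their backs; the gripper's body (76 mm by 85 mm) begins 54 mm behind the grasp point. The pads swing forward as they close: fully open they stand 13 mm farther back than shut.
Start: joints at [1.283, 0.469, -0.049, 1.532, 0.024, 1.141, -0.082], TCP at [0.173, -0.653, 0.256] pointing down, gripper open.
Joint ranges: [-2.59, 2.59], [-0.33, 1.99], [-1.39, 1.29], [0.1, 2.45], [-1.04, 4.18], [0.21, 1.99], [-2.66, 2.66]. Speed limits (rad/s): [2.57, 2.57, 3.14, 3.14, 3.14, 3.14, 3.14].

## Interface

Orientations are given as a 3x3 rotation matrix whose columns are the frame's x, y, z axes.
In Python, from rig import * gives the robot as it stands. Calls block until the motion is done:
- movep(position, orientation): joint-space move of the TCP to a pose.
- move_l(position, attitude=None, feed=0.15, until_force=None): straight line of the TCP; attitude=None keeps the orientation; feed is the mean speed in m/s. With until_force (N) it stops when the force on the tool has changed by that much, and returns True; else False.
- move_joints(angles): joint-space move.
- command_gripper(opening, newtons=None): finger opening in m; newtons is the grip in N (None keeps the last); returns when the fingers have stopped.
- sleep(seconds).
- inverse_kinematics(position, orientation): joint angles nearest the present ones, or None.
- sense(): the state.
- camera(name): name is "scene" or "top" or "wrist"; returns (picture, depth): 400x640x3 uint8, red, green, blue; 400x640 float32, m along the optical axis (not along the pixel's ray), 0 where there is no reading.
- camera_params(name): a dict with "K" (3x3 intrinsics, pixels), "dist" ([k1, k2, p1, p2, k3] as OpenCV has them; the pictures are not rectified), "position" and "rotation" of the camera in the world; the wrist camera has in their place "tool_from_camera" (4x4, takes a point from camera to tool coordinates, whose origin is the TCP and whose axes are the tool frame's). Camera axes: x right, y down, z forward; pixel columns grow to the right and rows downward; lengths in m; the calibration is good to about 2 mm. A picture is of the moment at which its call begins: read the wrist's pose just before it. camera_params takes no time and is no camera call.
A pose or a line that the arm cannot do raises Unreachable and nothing moves.
- finish_job(): hands the job in, once; it reports no verdict.
The state is a dict: "time_s": time; "joint_pos": joint angles; "qd": joint speeds; "joint_efforts": joint torques, N m; "position": TCP position; "tcp_rot": TCP orientation; "wrist_force": force on the tool from outside, world axes, zero at the start; "ft_torque": the same for the moment, N m; "finger_gap": finger opening in m.
Only numpy, scipy, OpenCV 4.12 (cv2) and the standard library are available. Lean on these libraries where they do the work, as an engineer would, in place of code of your own. Each camera call takes 0.05 s, during which the arm holds its last target. There are 200 camera calls.

## Working session

There is one attempt and no reset: what is moved stays moved. The work goes in short steps, each a Python script; the robot and the scene stay as the last script left them, time stands still between calls to the robot, and variables do not carry over. Pictures are saved under pics/ and viewed, about 8 in all and at most 12, crops included, and the job is handed in when it is done.

```bash
mkdir -p pics; ls
python3 - <<'E'
from rig import *
import cv2,numpy as np
for n in("scene","top"):
    p,d=camera(n); cv2.imwrite(f"pics/{n}0.png",p[:,:,::-1]); np.save(f"{n}0.npy",d)
    c=camera_params(n); print(n,c)
s=sense();print(s["time_s"],s["position"],s["tcp_rot"])
print(camera_params("wrist"))
E
```

```text
pics
scene {'K': array([[501.27883933,   0.        , 308.8866346 ],
       [  0.        , 501.27883933, 195.2856264 ],
       [  0.        ,   0.        ,   1.        ]]), 'dist': array([-0.02947192,  0.        ,  0.        ,  0.        ,  0.        ]), 'position': array([1.41285603, 0.05394337, 0.78773388]), 'rotation': array([[-0.09556911,  0.65141531, -0.75267831],
       [ 0.99529881,  0.07446771, -0.06192608],
       [ 0.01571064, -0.75505804, -0.6554697 ]])}
top {'K': array([[391.33596847,   0.        , 318.0859973 ],
       [  0.        , 391.33596847, 192.3493048 ],
       [  0.        ,   0.        ,   1.        ]]), 'dist': array([-0.08628932,  0.        ,  0.        ,  0.        ,  0.        ]), 'position': array([ 0.41711095, -0.01031018,  1.01952683]), 'rotation': array([[-8.85977333e-04, -9.84007488e-01,  1.78124898e-01],
       [-9.99994850e-01,  3.22324284e-04, -3.19328330e-03],
       [ 3.08480070e-03, -1.78126810e-01, -9.84002705e-01]])}
0.1 [ 0.17260981 -0.65205703  0.25535184] [[-5.03754487e-04  9.66703726e-01  2.55897736e-01]
 [ 1.76216289e-03  2.55898230e-01 -9.66702121e-01]
 [-9.99998321e-01 -3.60470367e-05 -1.83239931e-03]]
{'K': array([[344.7148626 ,   0.        , 319.73352439],
       [  0.        , 344.7148626 , 199.97083199],
       [  0.        ,   0.        ,   1.        ]]), 'dist': array([-0.01563895,  0.        ,  0.        ,  0.        ,  0.        ]), 'tool_from_camera': array([[ 4.11794973e-04, -2.86251694e-01,  9.58154371e-01,
        -1.17803384e-01],
       [ 2.66111323e-04, -9.58154387e-01, -2.86251813e-01,
         7.17916998e-02],
       [ 9.99999880e-01,  3.72852785e-04, -3.18388343e-04,
        -1.08852206e-03],
       [ 0.00000000e+00,  0.00000000e+00,  0.00000000e+00,
         1.00000000e+00]])}
```

View pics/top0.png

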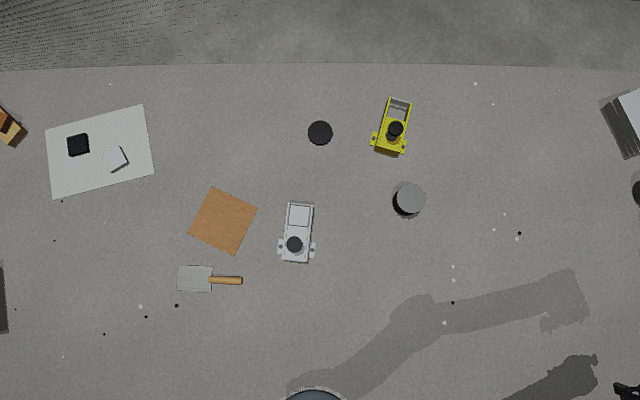

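View pics/scene0.png

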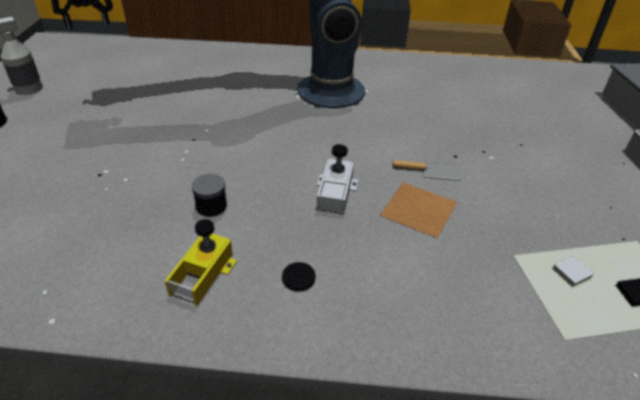

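Top view: the aluminium dispenser is at (297,232), with its knob at (294,244) and the magazine ahead at (299,214). The card is at (222,221), jar (409,199), lid (320,133) and knife (210,280). The possible mix-ups are the yellow dispenser at (393,125) and a white panel on the paper at (115,158). I choose the aluminium one, with panels in its magazine.

```bash
cat > h.py <<'E'
from rig import *
import cv2,numpy as np
def pose(n):
    c=camera_params(n)
    if n!="wrist": return c,c["rotation"],np.array(c["position"])
    s=sense();T=c["tool_from_camera"];R=np.array(s["tcp_rot"])
    return c,R@T[:3,:3],R@T[:3,3]+np.array(s["position"])
def plane(px,z,P):  # pixels -> world on plane z
    c,R,t=P; u=cv2.undistortPoints(np.float64(px).reshape(-1,1,2),c["K"],c["dist"]).reshape(-1,2)
    r=np.c_[u,np.ones(len(u))]@R.T; return t+r*((z-t[2])/r[:,2])[:,None]
def cloud(d,P):
    c,R,t=P; v,u=np.mgrid[:400,:640]
    q=cv2.undistortPoints(np.float64(np.c_[u.ravel(),v.ravel()]).reshape(-1,1,2),c["K"],c["dist"]).reshape(-1,2)
    return ((np.c_[q,np.ones(len(q))]*d.reshape(-1,1))@R.T+t).reshape(400,640,3)
def proj(pts,P):
    c,R,t=P; rv=cv2.Rodrigues(R.T)[0]
    return cv2.projectPoints(np.float64(pts).reshape(-1,1,3),rv,-R.T@t,c["K"],c["dist"])[0].reshape(-1,2)
E
python3 - <<'E'
from h import *
P=pose("top"); d=np.load("top0.npy"); W=cloud(d,P)
im=cv2.imread("pics/top0.png"); hsv=cv2.cvtColor(im,cv2.COLOR_BGR2HSV)
m=(hsv[...,1]>90)&(hsv[...,0]<20); m[:, :180]=0; m[:,262:]=0; m[:182]=0; m[258:]=0
m=cv2.morphologyEx(m.astype(np.uint8),cv2.MORPH_OPEN,np.ones((5,5)))
v,u=np.nonzero(m); w=plane(np.c_[u,v],0.001,P)
print("card",cv2.minAreaRect(np.float32(w[:,:2]*1000)))
def box(u0,u1,v0,v1,z0,z1,name):
    q=W[v0:v1,u0:u1].reshape(-1,3); q=q[(q[:,2]>z0)&(q[:,2]<z1)]
    print(name,len(q),q.mean(0) if len(q) else 0, np.ptp(q,axis=0), cv2.minAreaRect(np.float32(q[:,:2]*1000)))
box(270,325,195,270,.095,.125,"knob"); box(270,325,195,270,.035,.06,"body"); box(385,430,175,222,.06,.08,"jar")
box(300,340,115,150,.008,.02,"lid")
box(170,250,260,300,.003,.04,"knife"); print("bench z",np.median(W[300:390,100:250,2]))
E
```

```text
card ((527.4135131835938, 238.2655792236328), (138.75637817382812, 139.25851440429688), 65.22262573242188)
knob 211 [0.46006661 0.04204992 0.10932728] [0.03690432 0.03718037 0.00997535] ((460.58953857421875, 42.589088439941406), (36.3388671875, 35.890594482421875), 46.08243942260742)
body 1276 [0.49751007 0.03752226 0.04652885] [0.14670845 0.07834969 0.01712746] ((494.1278076171875, 38.649818420410156), (65.20159912109375, 143.48890686035156), 83.7701416015625)
jar 715 [ 0.57400805 -0.24198754  0.06999805] [0.0728687  0.07339808 0.01356267] ((574.29541015625, -242.133544921875), (72.99015045166016, 72.76715850830078), 86.57162475585938)
lid 482 [ 0.76418423 -0.01898163  0.01328254] [0.06873993 0.06491724 0.0095368 ] ((764.7619018554688, -19.129405975341797), (66.13624572753906, 67.22810363769531), 44.04842758178711)
knife 1008 [0.37626728 0.2713423  0.00787428] [0.10059113 0.20756163 0.02099258] ((374.57269287109375, 265.766357421875), (99.02186584472656, 206.79156494140625), 0.7389634847640991)
bench z 0.0006985101944811944
```

Measurements agree with the description: the knob top is at z 0.109, the body is 65 × 143 mm, and the card is about 139 mm. The body fit puts the knob at (0.4598, 0.0423) and the depth blob gives (0.4606, 0.0426). Next I close the fingers, hover over the knob and take one close look.

```bash
cat >> h.py <<'E'
O=np.array([.5344,.0342]); EX=np.array([.9941,-.1085,0]); EY=np.array([.1085,.9941,0])
def D(x,y,z): return np.r_[O+x*EX[:2]+y*EY[:2],z]
def rot(z): x=np.array([0,0,-1.]); return np.c_[x,np.cross(z,x),z]
def best(p,z):   # choose of the two half turns the one nearest present joints
    q0=np.array(sense()["joint_pos"]); c=[]
    for s in(1,-1):
        q=inverse_kinematics(p,rot(s*z))
        if q is not None: c.append((np.abs(np.array(q)-q0).max(),s))
    c.sort(); print("ik",c); return rot(c[0][1]*z)
E
python3 - <<'E'
from h import *
command_gripper(0.0)
p=D(-.075,0,.24); R=best(p,EX); movep(p,R)
P=pose("wrist"); im,d=camera("wrist"); im=im[:,:,::-1].copy()
q=proj([D(-.075,0,.109),D(0,0,.047),D(.073,0,0),D(.031,.0325,.047),D(-.112,-.0325,.047)],P); print(q)
for a in q: cv2.circle(im,tuple(int(round(x)) for x in a),3,(0,0,255),-1)
cv2.imwrite("pics/w1.png",im); s=sense(); print(s["time_s"],s["position"],s["joint_pos"],s["wrist_force"],s["finger_gap"])
E
```

```text
ik [(np.float64(0.9097580178147533), 1), (np.float64(2.584271600263625), -1)]
[[321.06521519 197.88877367]
 [401.94905583 178.98064303]
 [460.70873698 168.79291912]
 [438.74127273 143.67294564]
 [281.96522698 212.49271183]]
3.575 [0.46013655 0.04146853 0.23992213] [ 0.65112464  0.25769374 -0.95728901  1.99826226  0.24904119  1.00710812
 -0.53591697] [ 0.0150008  -0.10643724  0.82446937] 0.0003508596897116914
```

View pics/w1.png

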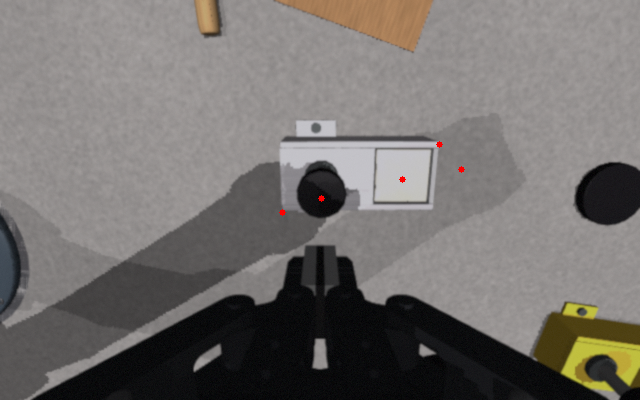

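Wrist crop: the aluminium dispenser has its knob at (321,192), a white panel in the magazine at (402,176), and the lid at (610,192). The yellow look-alike is at bottom right. My projected marks sit about 3 px (2–3 mm) toward −y, so I shift y by 2 mm and press.

```bash
sed -i 's/\.0342\]/.0360]/' h.py
python3 - <<'E'
from h import *
def rep(t): s=sense(); print(t,round(s["time_s"],2),np.round(s["position"],4),np.round(s["wrist_force"],1))
move_l(D(-.075,0,.150),feed=.1); rep("above")
r=move_l(D(-.075,0,.093),feed=.035,until_force=16); rep(f"down {r}")
sleep(.3); rep("held")
move_l(D(-.075,0,.165),feed=.06); rep("up"); sleep(.2)
im,d=camera("top"); cv2.imwrite("pics/t2.png",cv2.resize(im[90:310,150:450,::-1],None,fx=2.5,fy=2.5));
E
```

```text
above 4.62 [0.4603 0.0443 0.1505] [0.6 1.1 0.3]
down True 5.97 [0.46   0.0442 0.098 ] [-1.8 -1.5  8.5]
held 6.28 [0.46   0.0441 0.098 ] [-2.2 -0.3  8.4]
up 7.54 [0.4596 0.0441 0.1647] [-0.7 -0.6 -0.8]
```

View pics/t2.png

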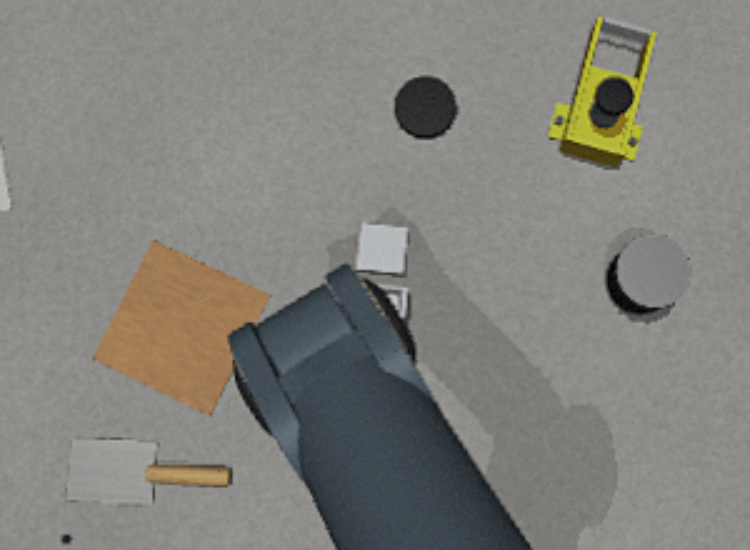

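The panel is out at crop (382,249), which is full-image (303,190), clear of the front wall. The TCP bottomed at z 0.098, so the tip was at 73 mm, a full press. Next I measure the panel and push it along the dispenser's +y.

```bash
cat >> h.py <<'E'
def rep(t): s=sense(); print(t,round(s["time_s"],2),np.round(s["position"],4),np.round(s["wrist_force"],1))
def panel(guess,cam="top",r=.05):   # white blob near guess (x,y) on plane z=.015
    P=pose(cam); im,_=camera(cam); g=proj([[*guess,.015]],P)[0]
    hsv=cv2.cvtColor(im,cv2.COLOR_RGB2HSV)
    m=((hsv[...,2]>150)&(hsv[...,1]<40)).astype(np.uint8)
    n,l,st,c=cv2.connectedComponentsWithStats(m)
    out=[]
    for i in range(1,n):
        if st[i,4]<60: continue
        v,u=np.nonzero(l==i); w=plane(np.c_[u,v],.015,P)[:,:2]
        if np.hypot(*(w.mean(0)-guess))<r: out.append((w.mean(0),cv2.minAreaRect(np.float32(w*1000))))
    return out,im
E
python3 - <<'E'
from h import *
g=D(.073,0,0)[:2]; o,im=panel(g); print("exp",g,o)
command_gripper(.015)
p=D(.073,-.058,.165); R=np.array(sense()["tcp_rot"]); movep(p,R); rep("side")
print("panel",panel(g)[0])
E
```

```text
exp [0.6069693 0.0280795] [(array([0.6083565 , 0.02726337]), ((608.4164428710938, 27.683218002319336), (50.01862335205078, 48.6572151184082), 84.14016723632812))]
side 8.82 [ 0.6002 -0.0291  0.1645] [-0.2  1.3  0.2]
panel [(array([0.60867657, 0.02899896]), ((610.6475830078125, 33.78889083862305), (62.945457458496094, 53.24750518798828), 89.9850845336914))]
```

Run:
```python
from h import *
C=np.array([.5274,.2383])-O; cx,cy=C@EX[:2],C@EY[:2]; print("card in D",cx,cy)
print(move_l(D(.0745,-.058,.030),feed=.1,until_force=8)); rep("low")
move_l(D(.0745,-.03,.030),feed=.04)
print(move_l(D(.0745,.158,.030),feed=.06,until_force=12)); rep("pushed")
print(move_l(D(.0745,.140,.030),feed=.06)); move_l(D(.0745,.14,.09),feed=.12)
o,im=panel(D(.0745,.196,0)[:2],r=.06); print(o)
for c,_ in o: print("D:",(c-O)@EX[:2],(c-O)@EY[:2])
cv2.imwrite("pics/t3.png",cv2.resize(im[90:310,150:450,::-1],None,fx=2.5,fy=2.5)); rep("")
```

```text
card in D -0.028908250000000007 0.20034693
False
low 10.37 [ 0.6027 -0.0297  0.0307] [ 0.3 -0.  -1. ]
False
pushed 14.5 [0.6256 0.1848 0.03  ] [ 0.4 -0.2 -0.7]
False
[]
 15.65 [0.6232 0.1667 0.0893] [-1.1 -0.3 -0.2]
```

View pics/t3.png

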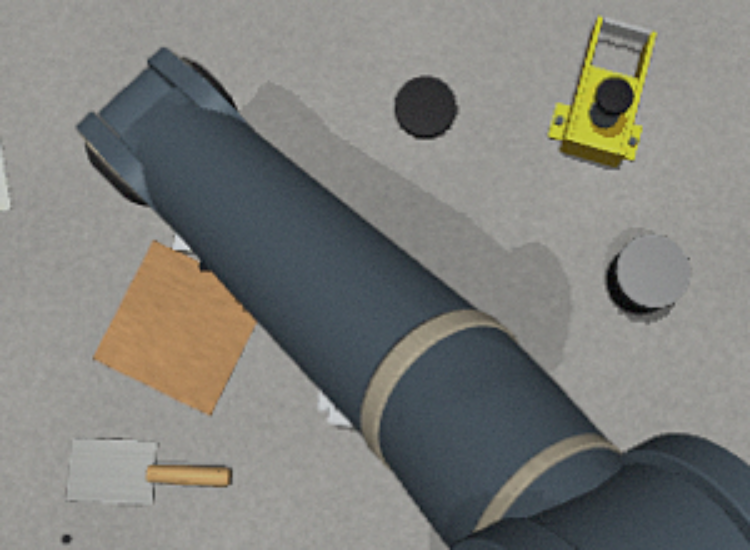

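The arm hides most of the panel. Its corner shows at crop (180,242), about where expected. I'll go round to the far side with the jaws turned 90° and look with all cameras.

Run:
```python
from h import *
move_l(D(.0745,.14,.15),feed=.2)
p=D(.14,.197,.15); R=best(p,EY); movep(p,R); rep("far")
for n in("scene","wrist","top"):
    P=pose(n); o,im=panel(D(.0745,.196,0)[:2],n,r=.07)
    for c,r in o: print(n,"D:",(c-O)@EX[:2],(c-O)@EY[:2],r)
    cv2.imwrite(f"pics/{n}4.png",im[:,:,::-1])
a,b=[cv2.imread(f"pics/{n}4.png") for n in("wrist","scene")]
cv2.imwrite("pics/c4.png",np.vstack([cv2.resize(a,(480,300)),cv2.resize(b[130:330,300:620],(480,300))]))
```

```text
ik [(np.float64(1.3824667872370138), -1), (np.float64(1.3966046441682765), 1)]
far 17.35 [0.6944 0.2162 0.1489] [-0.7 -0.2  0.4]
wrist D: 0.10830209885380003 0.24359707518192397 ((667.27001953125, 265.8465270996094), (19.017526626586914, 9.603135108947754), 0.07199864834547043)
wrist D: 0.10743771091254728 0.2247453223013791 ((663.9666748046875, 249.40042114257812), (9.95422649383545, 16.923593521118164), 4.475381374359131)
wrist D: 0.09539460887156492 0.2302485648923779 ((653.6663818359375, 253.61495971679688), (10.40168571472168, 8.187911033630371), 40.02747344970703)
wrist D: 0.08585604152423862 0.24542230180854788 ((646.5516967773438, 269.73724365234375), (16.49203872680664, 12.23762321472168), 34.7550048828125)
wrist D: 0.059532424875596006 0.2016891558615914 ((619.183349609375, 224.51553344726562), (27.717164993286133, 28.823881149291992), 81.18038940429688)
wrist D: 0.06525651136459754 0.24916866887750438 ((624.9134521484375, 278.11553955078125), (7.346373558044434, 20.05271339416504), 59.803131103515625)
```

View pics/c4.png

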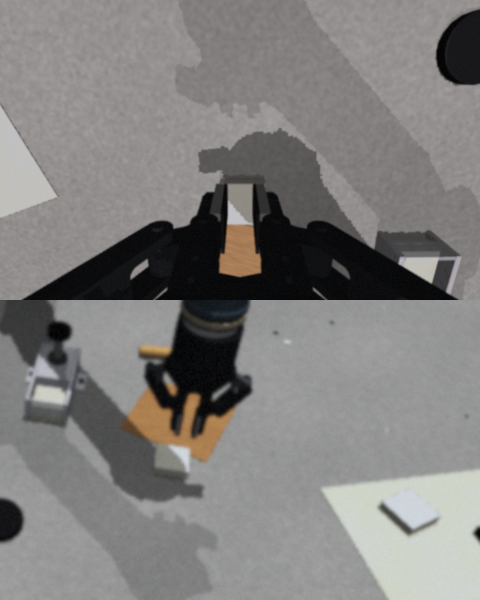

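In the scene view the panel is at crop (173,460), half in shadow and overlapping the card edge, so colour fails. I'll use depth instead.

```bash
cat >> h.py <<'E'
def panel_depth(guess,n="scene",r=.055):
    P=pose(n); im,d=camera(n); W=cloud(d,P).reshape(-1,3); W=W[(d.ravel()>0)]
    q=W[(np.hypot(*(W[:,:2]-guess).T)<r)&(W[:,2]>.0115)&(W[:,2]<.019)]
    r_=cv2.minAreaRect(np.float32(q[:,:2]*1000)); c=np.array(r_[0])/1000
    print(n,len(q),"z",np.median(q[:,2]),r_,"D:",(c-O)@EX[:2],(c-O)@EY[:2]); return c,im
E
python3 - <<'E'
from h import *
g=D(.0745,.196,0)[:2]; panel_depth(g); panel_depth(g,"top");
E
```

```text
scene 399 z 0.0152905892352454 ((630.15283203125, 220.0572967529297), (50.10670471191406, 54.04086685180664), 83.1279296875) D: 0.07521767362457282 0.193360540977478
top 0 z nan ((0.0, 0.0), (0.0, 0.0), 0.0) D: -0.52734104 -0.09376999999999999
  return _methods._mean(a, axis=axis, dtype=dtype,
  ret = ret.dtype.type(ret / rcount)
```

Panel at D (75, 193) mm with yaw unchanged. The contact offset was 35.4 mm, so I push to end at TCP x' = 6.5 mm with a slight 7 mm drift in y'.

Run:
```python
from h import *
print(move_l(D(.14,.1934,.030),feed=.1,until_force=8)); rep("low")
move_l(D(.115,.1934,.030),feed=.04)
print(move_l(D(.0065,.2003,.030),feed=.05,until_force=12)); rep("pushed")
move_l(D(.03,.2003,.030),feed=.06); move_l(D(.06,.2003,.15),feed=.2)
p=D(.16,.02,.22); movep(p,np.array(sense()["tcp_rot"])); rep("clear")
g=np.array([.5274,.2383]); c,im=panel_depth(g); print("err mm",(c-g)*1000)
o,it=panel(g); print(o)
c,_=panel_depth(g,"top"); print("err mm",(c-g)*1000)
cv2.imwrite("pics/c5.png",np.vstack([cv2.resize(it[90:310,150:450,::-1],(600,440)),im[130:290,250:550][:,:,::-1].repeat(1,0)if 0 else cv2.resize(im[180:260,300:600,::-1],(600,160))]))
```

```text
False
low 18.95 [0.6951 0.2134 0.0309] [-0.1 -0.3 -0.2]
False
pushed 22.05 [0.5627 0.2344 0.03  ] [ 0.4  0.9 -0.4]
clear 24.23 [0.6944 0.0411 0.2187] [-1.1  0.5 -0.4]
scene 324 z 0.015458122101050076 ((526.743896484375, 238.2071533203125), (50.23584747314453, 55.94303512573242), 82.81256103515625) D: -0.029550408640136677 0.20018344388427733
err mm [-0.65610352 -0.09284668]
[(array([0.5257267 , 0.23810142]), ((525.6819458007812, 238.15940856933594), (49.45396041870117, 48.930580139160156), 83.79582214355469))]
top 363 z 0.015415913042103657 ((525.3699340820312, 238.07388305664062), (51.52830505371094, 50.61322021484375), 82.92171478271484) D: -0.030901804840698224 0.19990188499450684
err mm [-2.03006592 -0.22611694]
```

View pics/c5.png

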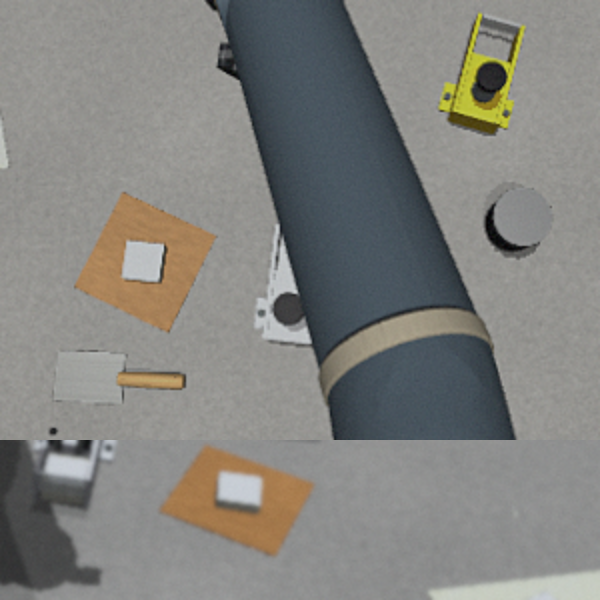

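The panel lies flat at crop (144,262), 2 mm or less from the card's centre. The jar and knife look unmoved. Next I check the plunger height and the lid, then hand in.

Run:
```python
from h import *
P=pose("top"); _,d=camera("top"); W=cloud(d,P).reshape(-1,3)
k=D(-.075,0,0)[:2]; q=W[np.hypot(*(W[:,:2]-k).T)<.012]; print("knob z",np.median(q[:,2]),len(q))
P=pose("scene"); _,d=camera("scene"); W=cloud(d,P).reshape(-1,3)
q=W[np.hypot(*(W[:,:2]-k).T)<.012]; print("knob z scene",np.percentile(q[:,2],90),len(q))
for n,c,z0,z1 in(("lid",(.7642,-.019),.009,.018),("jar",(.574,-.242),.064,.075)):
    q=W[(np.hypot(*(W[:,:2]-c).T)<.05)&(W[:,2]>z0)&(W[:,2]<z1)]; print(n,q[:,:2].mean(0) if len(q) else None,len(q))
rep("end"); finish_job()
```

```text
knob z 0.10904252103759526 84
knob z scene 0.08291340731129913 54
lid [ 0.76782032 -0.01765764] 733
jar [ 0.57957311 -0.24119234] 594
end 24.48 [0.695  0.0408 0.2195] [-0.3  0.8 -1.1]
the job is handed in; nothing more can be done
```

The job is done and handed in at 24.5 s: one panel was ejected and lies flat on the middle of the card.

- **Press:** I pressed the plunger once to its stop, with the fingertips at 73 mm, and let it spring back.
- **Push:** With the fingertips I pushed the panel sideways past the dispenser, then back onto the card. It was never gripped or lifted.
- **Panel position:** It is about 1 mm from the card centre by the scene camera and about 2 mm by the top camera. Its top is at 15 mm, so it is flat.
- **Plunger:** The top camera puts the knob at 109 mm, fully up. The scene camera read 83 mm for the knob, which disagrees. I took that as an oblique or occluded view and trusted the top camera.
- **Other objects:** The lid and jar are within 4–6 mm of their first positions, which were measured with a different camera. The robot never went near the jar or the lid. I checked the knife only by eye, and it looks unmoved. I did not recheck the two panels left in the dispenser at the end.

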